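Find the balance point of a tool boom and mark it

TASK

The tool boom lies across the knife edge of the balancing stand with one end down on the bench. Keeping it resting on the edge and without pressing hard on it, slide it along until it balances level by itself with nothing else touching it; then set the grey marker saddle astride its tube right above the knife edge and press it straight down with about 8 N (15 N in all on the edge, the boom's own weight included, would chip it) so that its scriber marks the balance point, and leave it there with the boom level. Leave the other things on the bench alone.

Things in the scene. Friction and masses are not known exactly. Their poses are not given: they have to be found in the camera images.
- edge (a point): Middle of the top of the balancing stand's knife edge: a level steel ridge 40 mm long (along x) with a 2 mm radius top, 105 mm above the bench. The boom lies across it, along y. Below it are a post 36 mm (x) by 20 mm (y) and a foot 100 (x) by 70 (y) by 10 mm thick. Fixed to the bench.
- boom_mid (a point): Centre of the boom's square aluminium tube, 14 x 14 mm, 320 mm long along y, z up. The fingers span its x. At the start its middle is 50 to 70 mm off the edge towards +y and its +y end is down on the bench (tilt about 0.16 rad). The balance point lies up to 30 mm either side of the tube's middle, unseen and new each time.
- boom: The whole boom, 0.31 to 0.47 kg; origin in the middle of the tube's underside, axes as boom_mid. Its centre of mass lies about 34 mm below the tube's underside, so when nearly balanced it swings to a rest, tilted about 0.03 rad per mm that the balance point is off the edge, low on the side of the balance point. Over 8 mm off, an end touches the bench.
- weight_end (a point): On the tube's underside where the round steel weight hangs (145 mm from the middle, +y): 34 mm across, reaching 70 mm below the tube on a thin stem. Its mass varies unseen.
- clamp_end (a point): On the tube's underside where the black tool clamp hangs (145 mm from the middle, -y): 34 mm (x) by 30 mm (y), reaching 70 mm below the tube on a thin stem. Its mass varies unseen.
- stand: The balancing stand, fixed; origin under the foot, 105 mm straight below edge, same axes.
- saddle_mid (a point): Centre, half-way up, of the marker saddle: a loose grey plastic block, an upside-down U, 30 mm (x) by 18 mm (y), 38 mm tall, 40 g, standing on its legs on the bench. Its slot, 20 mm wide, runs through along y, to sit astride the tube. Grip it across x (30 mm).
- saddle: The same saddle; origin in the middle of its underside. The flat roof of its slot is the steel scriber shoe, set fast somewhere from 8 to 12 mm above the feet, unseen and new each time; it rests on the tube's top, so the saddle's centre comes to stand 7 to 11 mm above the tube's top. Where it meets the tube must be felt; the shoe does not give.
- solder_reel: Bystander: wire reel, red flanges, 64 mm across, 45 mm tall; origin under it. Leave alone.
- wick_reel: Bystander: flat blue reel, 52 mm across, 12 mm tall; origin under it. Leave alone.
- flux_bottle: Bystander: small capped bottle, 40 mm across, 85 mm tall; origin under it. Leave alone.
- driver: Bystander: screwdriver lying down, 170 mm long; origin under it. Leave alone.
- cutters: Bystander: pair of side cutters lying flat, about 130 mm long; origin under it. Leave alone.
- tip_pot: Bystander: open steel pot, 54 mm across, 35 mm tall; origin under it. Leave alone.
There are look-alikes about, which are no part of the job. Several things look just like the stand: the one meant starts farthest from the robot's base.

How it is judged:
By the outcome, as a careful person would: the job done as asked, in the order asked, and still so for the second after the job is handed in, with the robot touching nothing.
It also fails if it takes over 72 s, if anything falls off the work surface, if the arm or the gripper's body presses on something with over 40 N, if the wrist force passes 120 N, or if a joint passes its speed limit or range.

ROBOT

A 6-joint arm with a two-finger parallel gripper is mounted at the origin on the work surface. World frame = base frame: x ahead of the robot, y to its left, z up, the work surface at z = 0. Lengths are in m, angles in degrees, forces in N, time in s.
With the tool pointing down it reaches from about 0.35 to 0.85 m from the base axis. Payload 8.1 kg.
Tool frame: the origin (TCP) lies at the very end of the fingers, on their centre line; the grasp point (between the pads) lies 19 mm behind it (r.grip_depth is the distance from the TCP to the grasp point, in m); z points along the fingers, y is the line along which they close (so a half turn about z gives the same grasp; the last joint's range is limited). The gripper opens to 85 mm and grips with 20 to 120 N. Pads are 22 mm wide; open, the fingers measure 114 mm over their backs; the gripper's body (76 mm by 85 mm) begins 54 mm behind the grasp point. The pads swing forward as they close: fully open they stand 13 mm farther back than shut.
Start: joints at [-72.273, 7.471, 85.268, -0, 87.261, -4.893], TCP at [0.231, -0.554, 0.231] pointing down, gripper open.
Joint ranges: [-169.43, 169.43], [-51.17, 129.36], [1.28, 143.12], [-76.62, 256.62], [0, 156.53], [-152.29, 152.29]. Speed limits (degrees/s): [136.94, 136.94, 159.86, 180, 180, 180].

INTERFACE

Orientations are given as a 3x3 rotation matrix whose columns are the frame's x, y, z axes.
In Python, from workcell import r, imaging, close_job gives the robot as it stands. The module is installed in compiled form; this text tells all that it offers.
- The arm moves only by the shell command python3 -m jog 'ROWS' [OPENING] [FORCE]. ROWS is JSON, a list of rows, each a list of 6 numbers: the shift along the world's x, y, z in mm, then the turn, a rotation vector about the world's x, y, z in rad. In form: [[tx, ty, tz, wx, wy, wz], ...]. A call has 1 to 8 rows; each row is the pose to reach, as a shift and turn from the pose commanded when the call began; what a row does not reach only later rows make up. A row lasts 1/8 s, in which the tool goes at most 62.5 mm and 10.7 degrees, less where a joint would pass 70% of its speed; a pose out of reach is approached as far as the arm can. A call with a gripper value outside its range is refused whole. OPENING is the gripper's target within -1 to 1 (fully open at 1, half-way at 0, shut at -1), set as the call begins (- or left out, the last holds). The fingers move at their own pace and stop on an object; FORCE is the grip in N (left out, the last holds). Time passes only in rows, so rows that repeat a pose let the fingers close. It gives the time, the measured TCP pose, the force, the opening and the grip force at its end, in the units of the state.
- r.get_state(): the state, without advancing time (a new reading comes with each control period).
- imaging.camera(name): name is "scene" or "top"; returns a dict with "frame" (420x560x3 uint8, red, green, blue), "depth" (420x560 float32, m along the optical axis (not along the pixel's ray), 0 where there is no reading), "K" (3x3 intrinsics, pixels), "cam_to_world" (4x4, takes a point from camera to world coordinates). Camera axes: x right, y down, z forward; pixel columns grow to the right and rows downward; lengths in m; the calibration is good to about 2 mm. A picture is of the moment at which its call begins.
- close_job(): hands the job in; it is judged then, once.
The state is a dict: "clock": time; "qpos": joint angles; "dq": joint speeds; "joint_efforts": joint torques, N m; "eef_pos": TCP position; "tool_rot": TCP orientation; "wrist_force": force on the tool from outside, world axes, zero at the start; "wrist_torque": the same for the moment, N m; "grip_width": finger opening in m; "finger_force": force on a finger pad.
Only numpy, scipy, OpenCV 4.12 (cv2) and the standard library are available. Lean on these libraries where they do the work, as an engineer would, in place of code of your own. Each camera call takes 0.05 s, during which the arm holds its last target. There are 200 camera calls.

## Working session

There is one attempt and no reset: what is moved stays moved. The work goes in short steps, Python scripts to look and compute and a shell command to move; the robot and the scene stay as the last step left them, time stands still between calls to the robot, and variables do not carry over. Pictures are saved under pics/ and viewed, at most 10 in all, crops included, and the job is handed in when it is done.

```bash
mkdir -p pics; cat > h.py <<'E'
from workcell import r, imaging, close_job
import numpy as np, cv2
def cam(n):
    c=imaging.camera(n); K=c["K"]; T=c["cam_to_world"]; d=c["depth"]
    v,u=np.mgrid[:420,:560]
    P=np.stack([(u-K[0,2])/K[0,0]*d,(v-K[1,2])/K[1,1]*d,d,np.ones_like(d)],-1)@T.T
    c["P"]=P[...,:3]; c["P"][d==0]=np.nan
    return c
def ray(c,u,v,z):
    K,T=c["K"],c["cam_to_world"]
    w=T[:3,:3]@np.array([(u-K[0,2])/K[0,0],(v-K[1,2])/K[1,1],1]); o=T[:3,3]
    return o+w*(z-o[2])/w[2]
E
python3 - <<'E'
from h import *
for n in("top","scene"):
    c=cam(n); cv2.imwrite(f"pics/{n}0.png",cv2.cvtColor(c["frame"],cv2.COLOR_RGB2BGR)); print(n,c["cam_to_world"].round(3).tolist(),c["K"][0,0])
    np.save(n+"0.npy",c["P"])
print(r.get_state())
E
```

```text
top [[0.023, -0.993, 0.114, 0.43], [-1.0, -0.025, -0.015, -0.01], [0.018, -0.113, -0.993, 1.049], [0.0, 0.0, 0.0, 1.0]] 385.1696528536562
scene [[-0.854, 0.352, -0.384, 0.918], [0.521, 0.57, -0.635, 0.631], [-0.004, -0.742, -0.67, 0.796], [0.0, 0.0, 0.0, 1.0]] 457.8769165407738
{'clock': 0.1, 'qpos': array([-7.22725780e+01,  7.51219360e+00,  8.53242846e+01,  8.44729558e-04,
        8.72622863e+01, -4.89057468e+00]), 'dq': array([-0.06676031, -0.00424449, -0.11594369,  0.063565  , -0.0143489 ,
        0.10641071]), 'joint_efforts': array([ 6.31367566e-04, -5.70953465e+01, -5.01941156e+01, -2.72121706e-04,
        8.15386302e-03, -5.98068641e-05]), 'eef_pos': array([ 0.23064518, -0.5533462 ,  0.23032268]), 'tool_rot': array([[ 9.23089781e-01,  3.84584186e-01, -5.10840057e-04],
       [ 3.84584491e-01, -9.23088327e-01,  1.64639702e-03],
       [ 1.61627765e-04, -1.71623343e-03, -9.99998514e-01]]), 'wrist_force': array([0.25172354, 0.41288414, 1.17163094]), 'wrist_torque': array([-0.00479264, -0.00890513, -0.05131833]), 'finger_force': 0.0, 'grip_width': 0.08534012776382771}
```

View pics/top0.png

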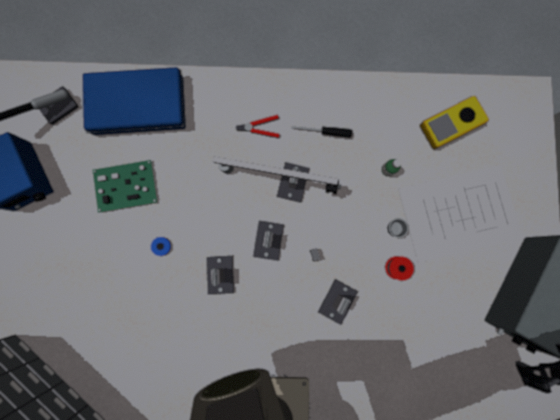

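View pics/scene0.png

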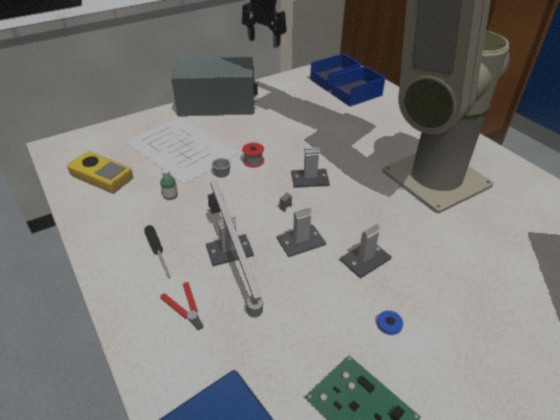

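The top view shows the boom from (214,158), weight end on the bench, to (339,183), clamp end. It crosses the far stand, whose foot is at (293,182). The saddle is at (316,254). The scene view has the same boom from (213,185) to (255,300) and the saddle at (285,202).

```bash
cat > m.py <<'E'
from h import *
def boom(P):
    # tube top points: above a plane, near line
    m=(P[...,2]>.045)&(P[...,2]<.20)
    return m
if __name__=="__main__":
  for n in("top","scene"):
    P=np.load(n+"0.npy"); im=cv2.imread(f"pics/{n}0.png")
    x,y,z=P[...,0],P[...,1],P[...,2]
    roi=(x>.55)&(x<.85)&(y>-.25)&(y<.25)
    m=(roi&(z>.06)&(z<.2)).astype(np.uint8)
    k,l,s,c=cv2.connectedComponentsWithStats(m)
    for i in range(1,k):
        if s[i,4]<40: continue
        Q=P[l==i]; mu=np.median(Q,0); 
        d=np.linalg.svd(Q-Q.mean(0),full_matrices=0)[2][0]; t=(Q-Q.mean(0))@d
        print(n,"high",s[i],Q.mean(0).round(4),d.round(4),t.min().round(3),t.max().round(3), Q.min(0).round(3),Q.max(0).round(3))
    g=cv2.cvtColor(im,cv2.COLOR_BGR2GRAY)
    m=((x>.35)&(x<.85)&(abs(y)<.3)&(z>.0)&(z<.022)&(g<95)).astype(np.uint8)
    m=cv2.morphologyEx(m,cv2.MORPH_OPEN,np.ones((2,2)))
    k,l,s,c=cv2.connectedComponentsWithStats(m)
    for i in range(1,k):
        if s[i,4]<150: continue
        Q=P[l==i][:,:2].astype(np.float32)*1000; print(n,"foot",s[i],cv2.minAreaRect(Q),np.median(P[l==i][:,2]).round(4))
    for zz,(lo,hi) in {"sadtop":(.030,.046)}.items():
        m=((z>lo)&(z<hi)&(x>.4)&(x<.58)&(y>-.16)&(y<0)).astype(np.uint8)
        k,l,s,c=cv2.connectedComponentsWithStats(m)
        for i in range(1,k):
            if s[i,4]<25: continue
            Q=P[l==i]; print(n,"sad",s[i],Q.mean(0).round(4),cv2.minAreaRect(Q[:,:2].astype(np.float32)*1000))
E
python3 m.py; python3 - <<'E'
import cv2
a=cv2.imread('pics/top0.png')[140:280,200:360]; b=cv2.imread('pics/scene0.png')[170:320,190:340]
a=cv2.resize(a,(400,350),interpolation=2);b=cv2.resize(b,(350,350),interpolation=2)
cv2.imwrite('pics/c0.png',cv2.hconcat([a,b]))
E
```

```text
top high [ 213  157  128   38 1030] [ 0.6251 -0.0302  0.1064] [-0.2032 -0.9756  0.0834] -0.186 0.145 [ 0.583 -0.175  0.06 ] [0.668 0.151 0.139]
top foot [277 176  33  27 508] ((620.7427368164062, -64.9009780883789), (91.01124572753906, 59.3868522644043), 41.503108978271484) nan
top foot [255 222  32  39 805] ((458.0093994140625, -3.5089187622070312), (75.28013610839844, 101.36235046386719), 77.72425842285156) nan
top foot [159 238  14  19 213] ((437.1181335449219, 280.0288391113281), (47.841392517089844, 32.246829986572266), 2.6002719402313232) nan
top foot [208 257  31  26 545] ((380.6540222167969, 124.23464965820312), (66.4821548461914, 80.1679458618164), 1.2695664167404175) nan
top sad [310 249  10  12  81] [ 0.4262 -0.117   0.0383] ((426.3085021972656, -117.0254898071289), (29.503395080566406, 17.216245651245117), 19.211557388305664)
scene high [ 208  180   53  122 1268] [ 0.6338 -0.0127  0.1   ] [ 0.1757  0.9816 -0.0751] -0.167 0.168 [ 0.586 -0.178  0.06 ] [0.669 0.153 0.137]
scene foot [278 227  48  30 651] ((461.04736328125, 11.439151763916016), (63.484649658203125, 97.59925842285156), 78.50123596191406) nan
scene foot [208 241  31  26 474] ((648.2365112304688, -21.024459838867188), (141.87208557128906, 59.6171989440918), 81.08941650390625) nan
scene foot [341 248  41  31 602] ((380.2515563964844, 136.42764282226562), (76.3885726928711, 68.71248626708984), 2.9067623615264893) 0.0088
scene foot [162 296  26  23 170] ((795.0696411132812, 33.24625778198242), (10.960570335388184, 79.60124969482422), 18.466629028320312) 0.0108
scene foot [378 312  23  20 273] ((440.2874755859375, 288.576171875), (29.762962341308594, 49.27757263183594), 89.62590789794922) 0.0111
scene sad [280 193  12  10  76] [ 0.4281 -0.1152  0.036 ] ((426.5984191894531, -115.78033447265625), (31.652647018432617, 19.870895385742188), 23.65422821044922)
```

View pics/c0.png

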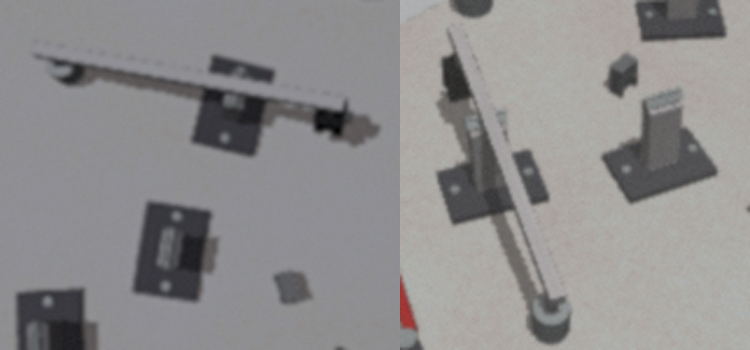

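The crop shows the boom across the far stand, with the foot's holes in the top view at about (296,169) and (290,195). The saddle is turned about 20°.

```bash
cat > m2.py <<'E'
from h import *
def tube(c):
    """tube top: bright high points; returns line fit centre at mid, dir, ends"""
    P=c["P"]; x,y,z=P[...,0],P[...,1],P[...,2]
    hsv=cv2.cvtColor(c["frame"],cv2.COLOR_RGB2HSV)
    m=(x>.5)&(x<.8)&(abs(y)<.28)&(z>.05)&(z<.19)
    Q=P[m]; rng=np.random.default_rng(0); best=None
    for _ in range(300):
        a,b=Q[rng.choice(len(Q),2,False)]; d=b-a; L=np.linalg.norm(d)
        if L<.1: continue
        d/=L; e=Q-a; dist=np.linalg.norm(e-np.outer(e@d,d),axis=1); i=dist<.008
        if best is None or i.sum()>best.sum(): best=i
    Q=Q[best]; mu=Q.mean(0); d=np.linalg.svd(Q-mu,full_matrices=0)[2][0]; d*=np.sign(d[1]); t=(Q-mu)@d
    return mu,d,np.percentile(t,[.3,99.7])
if __name__=="__main__":
  for n in("top","scene"):
    c=cam(n); mu,d,t=tube(c)
    print(n,"tube",mu.round(4),d.round(4),"ends",(mu+d*t[0]).round(4),(mu+d*t[1]).round(4),"len",np.ptp(t).round(4),"yaw",np.degrees(np.arctan2(-d[0],d[1])).round(2),"tilt",np.arcsin(-d[2]).round(4))
    # foot by rays to z=.01
    g=cv2.cvtColor(c["frame"],cv2.COLOR_RGB2GRAY); 
    bx=(265,155,325,210) if n=="top" else (195,225,260,270)
    m=np.zeros_like(g); m[bx[1]:bx[3],bx[0]:bx[2]]=(g[bx[1]:bx[3],bx[0]:bx[2]]<80)
    m=cv2.morphologyEx(m,cv2.MORPH_OPEN,np.ones((3,3),np.uint8))
    v,u=np.nonzero(m); Q=np.array([ray(c,a,b,.01)[:2] for a,b in zip(u,v)],np.float32)*1000
    print("foot",len(Q),cv2.minAreaRect(Q))
    # knife edge: points near z=.1..112 off the tube
    P=c["P"]; e=P-mu; dist=np.linalg.norm(e-(e@d)[...,None]*d,axis=-1)
    s=(dist>.014)&(dist<.03)&(P[...,2]>.097)&(P[...,2]<.112)&(abs(P[...,1]+.06)<.04)&(P[...,0]>.5)
    print("edge pts",s.sum(),P[s].round(3)[:12].tolist())
E
python3 m2.py
```

```text
top tube [ 0.632  -0.0057  0.1109] [ 0.1846  0.968  -0.1701] ends [ 0.603  -0.1575  0.1376] [0.6617 0.1499 0.0836] len 0.3176 yaw -10.8 tilt 0.171
foot 629 ((622.029052734375, -57.10407257080078), (73.71820068359375, 96.46006774902344), 77.28678131103516)
edge pts 47 [[0.641, -0.056, 0.1], [0.641, -0.058, 0.101], [0.639, -0.06, 0.107], [0.641, -0.063, 0.102], [0.639, -0.053, 0.097], [0.638, -0.056, 0.101], [0.637, -0.058, 0.107], [0.638, -0.061, 0.104], [0.639, -0.063, 0.098], [0.636, -0.056, 0.099], [0.635, -0.058, 0.105], [0.635, -0.061, 0.106]]
scene tube [0.6373 0.0155 0.1053] [ 0.1956  0.9655 -0.1721] ends [ 0.6022 -0.1577  0.1362] [0.6648 0.1512 0.0811] len 0.32 yaw -11.45 tilt 0.1729
foot 548 ((623.3113403320312, -63.359092712402344), (95.47614288330078, 93.87628936767578), 79.11371612548828)
edge pts 45 [[0.628, -0.067, 0.106], [0.61, -0.057, 0.103], [0.609, -0.054, 0.104], [0.608, -0.052, 0.105], [0.606, -0.05, 0.106], [0.603, -0.053, 0.102], [0.611, -0.055, 0.101], [0.611, -0.052, 0.104], [0.608, -0.051, 0.103], [0.606, -0.052, 0.101], [0.604, -0.05, 0.102], [0.629, -0.06, 0.103]]
```

```bash
python3 -m jog '[[35,52,0,0,0,0.08],[70,104,0,0,0,0.16],[105,156,0,0,0,0.24],[140,208,0,0,0,0.33],[173,260,0,0,0,0.41],[208,311,0,0,0,0.49],[243,363,0,0,0,0.57],[277,415,0,0,0,0.65]]' 0 20
python3 -m jog '[[35,52,0,0,0,0.08],[70,104,0,0,0,0.16],[105,156,0,0,0,0.24],[139,208,0,0,0,0.33],[139,208,0,0,0,0.334],[139,208,-30,0,0,0.334],[139,208,-70,0,0,0.334],[139,208,-70,0,0,0.334]]'; python3 - <<'E'
from h import *
s=r.get_state();print(s['tool_rot'].round(4),s['wrist_force'],s['wrist_torque'],s['qpos'])
E
```

```text
clock: 1.2
eef_pos: [0.5086, -0.137, 0.2313]
tool_rot: [[0.5, 0.866, 0.0], [0.866, -0.5, -0.0], [-0.0, 0.0, -1.0]]
wrist_force: [0.5, 0.0, 0.2]
grip_width: 0.0424
finger_force: 0.0
clock: 2.2
eef_pos: [0.6436, 0.0683, 0.1569]
tool_rot: [[0.192, 0.981, -0.008], [0.981, -0.192, -0.0], [-0.002, -0.008, -1.0]]
wrist_force: [-0.7, -0.4, -0.2]
grip_width: 0.0425
finger_force: 0.0
[[ 1.918e-01  9.814e-01 -8.200e-03]
 [ 9.814e-01 -1.918e-01 -5.000e-04]
 [-2.000e-03 -8.000e-03 -1.000e+00]] [-0.65835579 -0.39923539 -0.20389546] [-0.00665323  0.01704759  0.03830593] [ 1.52953571e+00  1.75775312e+01  8.15140160e+01 -1.45737685e-02
  8.13800787e+01  1.25890155e+01]
```

```bash
python3 -m jog '[[0,0,-40,0,0,0],[0,0,-80,0,0,0],[0,0,-89,0,0,0],[0,0,-89,0,0,0],[0,0,-89,0,0,0]]'; python3 - <<'E'
from h import *
s=r.get_state();print(s['wrist_force'],s['wrist_torque'])
for n in("scene","top"):
    c=cam(n); cv2.imwrite(f"pics/{n}1.png",cv2.cvtColor(c["frame"],cv2.COLOR_RGB2BGR))
a=cv2.imread('pics/scene1.png')[150:330,150:330]; b=cv2.imread('pics/top1.png')[120:240,200:360]
cv2.imwrite('pics/c1.png',cv2.hconcat([cv2.resize(a,(400,400)),cv2.resize(b,(400,400))]))
E
```

```text
clock: 2.82
eef_pos: [0.6486, 0.0691, 0.0753]
tool_rot: [[0.191, 0.982, 0.004], [0.982, -0.191, 0.0], [0.001, 0.004, -1.0]]
wrist_force: [-0.4, -0.6, 0.3]
grip_width: 0.0424
finger_force: 0.0
[-0.41249028 -0.62958893  0.31896935] [ 0.01247301 -0.02077711  0.00302522]
```

View pics/c1.png

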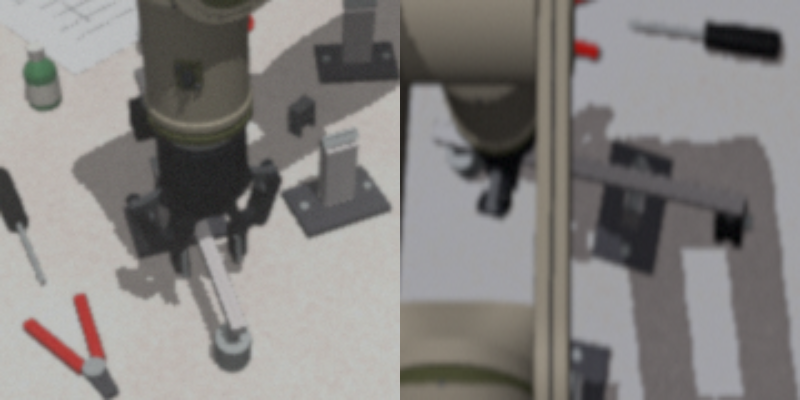

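The scene view shows the fingers on either side of the tube, about 40 mm from the weight end. I'll close with the lightest grip.

```bash
python3 -m jog '[[0,0,0,0,0,0],[0,0,0,0,0,0],[0,0,0,0,0,0],[0,0,0,0,0,0],[0,0,0,0,0,0],[0,0,0,0,0,0]]' -1 20; cat > f.py <<'E'
from h import *
R=[]
for _ in range(4):
    s=r.get_state(); R.append(np.r_[s['wrist_force'],s['wrist_torque']*1000,s['eef_pos']*1000]); imaging.camera("top")
R=np.array(R); print(R.round(2)[:,:6]); m=R.mean(0); print("F",m[:3].round(2),"T mNm",m[3:6].round(1),"pos",m[6:].round(1))
E
python3 f.py
```

```text
clock: 3.68
eef_pos: [0.6473, 0.0692, 0.073]
tool_rot: [[0.191, 0.982, 0.001], [0.982, -0.191, 0.0], [0.0, 0.001, -1.0]]
wrist_force: [-0.0, 0.5, 5.5]
grip_width: 0.0133
finger_force: 24.5
[[-3.0000e-02  5.3000e-01  5.4500e+00  2.0580e+01  2.1440e+01  3.1750e+01]
 [ 3.7000e-01 -5.0000e-01  5.5300e+00  4.2680e+01  8.5010e+01  4.5900e+01]
 [-3.0000e-02  2.4000e-01  5.5400e+00  2.7440e+01  3.7140e+01  1.1804e+02]
 [ 1.0000e-01  6.0000e-01  6.3500e+00  2.4060e+01  5.7700e+00  6.6180e+01]]
F [0.1  0.22 5.72] T mNm [28.7 37.3 65.5] pos [647.3  69.2  73. ]
```

```bash
python3 -m jog '[[0,0,1,0,0,0],[0,0,2,0,0,0],[0,0,2,0,0,0]]';python3 -m jog '[[0,0,1,0,0,0],[0,0,1,0,0,0]]'; python3 f.py
```

```text
clock: 4.25
eef_pos: [0.6462, 0.0692, 0.0735]
tool_rot: [[0.191, 0.982, -0.001], [0.982, -0.191, 0.0], [-0.0, -0.001, -1.0]]
wrist_force: [0.2, 0.9, -2.5]
grip_width: 0.0132
finger_force: 23.4
clock: 4.5
eef_pos: [0.6463, 0.0691, 0.0748]
tool_rot: [[0.191, 0.982, -0.001], [0.982, -0.191, 0.0], [-0.0, -0.001, -1.0]]
wrist_force: [1.1, 0.2, -3.7]
grip_width: 0.0133
finger_force: 23.2
[[ 1.0600e+00  1.9000e-01 -3.7200e+00  2.5396e+02 -3.9750e+01 -4.3620e+01]
 [ 2.9000e-01 -6.2000e-01 -3.1300e+00  2.2757e+02 -3.6400e+01  5.4600e+00]
 [ 1.2000e-01 -2.9000e-01 -3.9000e+00  2.5553e+02 -4.2110e+01 -6.8100e+00]
 [ 5.1000e-01 -1.1000e-01 -3.8800e+00  3.0279e+02 -1.2829e+02 -7.9500e+00]]
F [ 0.49 -0.21 -3.66] T mNm [260.  -61.6 -13.2] pos [646.4  69.1  74.9]
```

```bash
python3 -m jog '[[0,0,-0.6,0,0,0],[0,0,-0.6,0,0,0],[-0.5,-2.4,-0.2,0,0,0],[-1,-4.8,0.2,0,0,0],[-1.5,-7.2,0.7,0,0,0],[-1.9,-9.6,1.1,0,0,0],[-1.9,-9.6,1.1,0,0,0]]';python3 f.py
```

```text
clock: 5.58
eef_pos: [0.6449, 0.0593, 0.0765]
tool_rot: [[0.191, 0.982, 0.0], [0.982, -0.191, -0.0], [-0.0, 0.0, -1.0]]
wrist_force: [-0.1, -0.5, -3.7]
grip_width: 0.0138
finger_force: 23.2
[[-1.2000e-01 -4.6000e-01 -3.6900e+00  2.1758e+02 -5.1530e+01  8.0100e+00]
 [-6.2000e-01  5.9000e-01 -4.7500e+00  2.0982e+02 -4.0700e+01 -2.5380e+01]
 [-8.0000e-02 -2.2000e-01 -3.7800e+00  2.6048e+02 -6.9670e+01 -4.9350e+01]
 [ 3.0000e-02  2.7000e-01 -3.6700e+00  1.8895e+02 -4.5530e+01 -4.7670e+01]]
F [-0.2   0.04 -3.97] T mNm [219.2 -51.9 -28.6] pos [644.9  59.5  76.4]
```

```bash
python3 -m jog '[[0,0,-0.6,0,0,0],[0,0,-0.6,0,0,0]]';python3 -m jog '[[0,0,-0.6,0,0,0],[0,0,-0.6,0,0,0]]';python3 -m jog '[[0,0,-0.6,0,0,0],[0,0,-0.6,0,0,0]]';python3 f.py;python3 m2.py|grep tube
```

```text
clock: 6.02
eef_pos: [0.6449, 0.0596, 0.0758]
tool_rot: [[0.191, 0.982, 0.0], [0.982, -0.191, -0.0], [0.0, 0.0, -1.0]]
wrist_force: [0.2, -0.0, -3.9]
grip_width: 0.0138
finger_force: 23.3
clock: 6.28
eef_pos: [0.645, 0.0595, 0.0753]
tool_rot: [[0.191, 0.982, 0.0], [0.982, -0.191, -0.0], [-0.0, 0.0, -1.0]]
wrist_force: [-0.0, -0.3, -2.5]
grip_width: 0.0131
finger_force: 23.5
clock: 6.52
eef_pos: [0.645, 0.0595, 0.0748]
tool_rot: [[0.191, 0.982, 0.0], [0.982, -0.191, -0.0], [-0.0, 0.0, -1.0]]
wrist_force: [0.4, 0.2, -0.5]
grip_width: 0.0135
finger_force: 23.6
[[ 4.3000e-01  1.7000e-01 -5.3000e-01 -7.7360e+01  3.0580e+01 -3.0580e+01]
 [-2.9000e-01 -6.0000e-02 -1.4600e+00 -9.3550e+01  4.1240e+01 -4.9670e+01]
 [-1.8000e-01 -4.2000e-01 -2.5000e+00 -1.0411e+02  2.7870e+01  2.4860e+01]
 [ 1.0000e-01  3.7000e-01 -9.5000e-01 -1.2160e+02  9.3890e+01 -5.0180e+01]]
F [ 0.02  0.01 -1.36] T mNm [-99.2  48.4 -26.4] pos [645.   59.5  74.8]
top tube [ 0.6208 -0.0558  0.1198] [ 0.1752  0.9695 -0.1714] ends [ 0.6006 -0.1673  0.1395] [0.6563 0.141  0.085 ] len 0.318 yaw -10.24 tilt 0.1723
scene tube [0.7149 0.1864 0.0742] [ 0.5886  0.7941 -0.1516] ends [0.6264 0.0671 0.0969] [0.7849 0.2809 0.0561] len 0.2692 yaw -36.55 tilt 0.1521
```

```bash
python3 -m jog '[[-0.5,-2.4,0.3,0,0,0],[-1,-4.8,0.7,0,0,0],[-1.5,-7.2,1.1,0,0,0],[-1.9,-9.6,1.5,0,0,0],[-1.9,-9.6,1.5,0,0,0],[-1.9,-9.6,1.5,0,0,0]]';python3 f.py | tail -1
```

```text
clock: 7.58
eef_pos: [0.643, 0.0495, 0.0762]
tool_rot: [[0.191, 0.982, 0.0], [0.982, -0.191, -0.001], [-0.001, 0.0, -1.0]]
wrist_force: [0.0, -0.9, -0.3]
grip_width: 0.014
finger_force: 23.7
F [-0.2  -0.69 -0.21] T mNm [-244.3   37.1   34.8] pos [643.   49.6  76.1]
```

```bash
python3 -m jog '[[-0.6,-2.9,0.5,0,0,0],[-1.1,-5.8,1,0,0,0],[-1.7,-8.7,1.5,0,0,0],[-2.2,-11.6,2,0,0,0],[-2.8,-14.5,2.5,0,0,0],[-3.3,-17.4,3,0,0,0],[-3.8,-19.6,3.4,0,0,0],[-3.8,-19.6,3.4,0,0,0]]';python3 f.py | tail -1
```

```text
clock: 8.78
eef_pos: [0.6392, 0.0298, 0.0796]
tool_rot: [[0.191, 0.982, 0.0], [0.982, -0.191, -0.001], [-0.001, 0.0, -1.0]]
wrist_force: [-0.5, 0.5, 0.1]
grip_width: 0.0139
finger_force: 23.8
F [-0.06 -0.18  0.5 ] T mNm [-144.4   15.    17.6] pos [639.2  29.8  79.6]
```

```bash
python3 -m jog '[[-0.6,-2.9,0.5,0,0,0],[-1.1,-5.8,1,0,0,0],[-1.7,-8.7,1.5,0,0,0],[-2.2,-11.6,2,0,0,0],[-2.8,-14.5,2.5,0,0,0],[-3.3,-17.4,3,0,0,0],[-3.8,-19.6,3.3,0,0,0],[-3.8,-19.6,3.3,0,0,0]]';python3 f.py | tail -1
```

```text
clock: 9.98
eef_pos: [0.6354, 0.0102, 0.0829]
tool_rot: [[0.191, 0.982, 0.0], [0.982, -0.191, -0.001], [-0.001, 0.0, -1.0]]
wrist_force: [-0.5, 2.3, 2.5]
grip_width: 0.0136
finger_force: 24.0
F [0.17 1.2  2.52] T mNm [  3.5 -14.6   3.2] pos [635.4  10.2  82.9]
```

```bash
python3 -m jog '[[0,0,0.4,0,0,0],[0,0,0.4,0,0,0]]';python3 f.py;python3 -m jog '[[0,0,0.4,0,0,0],[0,0,0.4,0,0,0]]';python3 f.py; python3 m2.py|grep 'top tube'
```

```text
clock: 10.42
eef_pos: [0.6354, 0.0103, 0.0831]
tool_rot: [[0.191, 0.982, -0.0], [0.982, -0.191, -0.001], [-0.001, -0.0, -1.0]]
wrist_force: [-0.1, -1.0, 1.8]
grip_width: 0.0136
finger_force: 24.0
[[-1.5000e-01 -1.0200e+00  1.8000e+00 -3.5480e+02 -5.9190e+01  1.0442e+02]
 [ 6.2000e-01 -2.3700e+00  2.4000e+00 -4.2536e+02 -1.1490e+01  7.6800e+01]
 [ 7.1000e-01 -1.3100e+00  1.4000e+00 -3.8407e+02  1.3630e+01  3.8870e+01]
 [ 6.0000e-01 -2.4000e+00  2.0400e+00 -4.1072e+02  4.7240e+01  2.2290e+01]]
F [ 0.45 -1.77  1.91] T mNm [-393.7   -2.5   60.6] pos [635.4  10.4  83.1]
clock: 10.88
eef_pos: [0.6352, 0.0108, 0.0834]
tool_rot: [[0.191, 0.982, -0.0], [0.982, -0.191, 0.0], [0.0, -0.0, -1.0]]
wrist_force: [1.2, -2.0, -0.1]
grip_width: 0.0139
finger_force: 23.8
[[ 1.2100e+00 -1.9600e+00 -1.4000e-01 -2.5499e+02 -1.0777e+02  9.5670e+01]
 [-1.0000e-01 -8.7000e-01 -4.8000e-01 -2.1365e+02 -1.1903e+02  4.6720e+01]
 [ 3.8000e-01 -1.3000e+00  1.5000e-01 -2.1216e+02 -5.5370e+01  7.3580e+01]
 [ 5.7000e-01 -6.6000e-01  1.0900e+00 -2.1866e+02 -4.2520e+01  2.6800e+01]]
F [ 0.51 -1.2   0.16] T mNm [-224.9  -81.2   60.7] pos [635.2  10.8  83.4]
top tube [ 0.6143 -0.0914  0.1257] [ 0.1852  0.9683 -0.1675] ends [ 0.5904 -0.216   0.1473] [0.6493 0.092  0.094 ] len 0.3181 yaw -10.83 tilt 0.1683
```

```bash
python3 -m jog '[[-0.4,-2,0.3,0,0,0],[-0.8,-4,0.7,0,0,0],[-0.8,-4,0.7,0,0,0],[-0.8,-4,0.7,0,0,0]]';python3 f.py;python3 -m jog '[[0,0,0,0,0,0],[0,0,0,0,0,0],[0,0,0,0,0,0],[0,0,0,0,0,0],[0,0,0,0,0,0],[0,0,0,0,0,0]]' -0.2; for i in 1 2 3 4 5; do python3 m2.py|grep 'top tube'; done
```

```text
clock: 11.68
eef_pos: [0.6344, 0.0068, 0.0842]
tool_rot: [[0.191, 0.982, -0.0], [0.982, -0.191, 0.0], [0.0, -0.0, -1.0]]
wrist_force: [0.0, 2.4, -1.2]
grip_width: 0.0134
finger_force: 23.7
[[ 4.0000e-02  2.4000e+00 -1.2100e+00  3.6418e+02 -3.0930e+01  5.0910e+01]
 [-8.0000e-02  2.0700e+00 -6.6000e-01  2.7617e+02  2.3630e+01 -6.7210e+01]
 [-1.4200e+00  2.0300e+00 -1.2000e-01  3.8223e+02  5.9400e+00  1.0510e+01]
 [-1.9000e-01  2.4900e+00 -1.0800e+00  3.0304e+02  3.8830e+01 -5.0100e+01]]
F [-0.41  2.25 -0.77] T mNm [331.4   9.4 -14. ] pos [634.5   6.8  84.2]
clock: 12.62
eef_pos: [0.6346, 0.0068, 0.0843]
tool_rot: [[0.191, 0.982, -0.0], [0.982, -0.191, 0.0], [0.0, -0.0, -1.0]]
wrist_force: [-0.8, -0.6, -0.2]
grip_width: 0.0341
finger_force: 0.0
top tube [ 0.6129 -0.0966  0.1284] [ 0.1842  0.9609 -0.2066] ends [ 0.5896 -0.2184  0.1546] [0.6481 0.0868 0.089 ] len 0.3176 yaw -10.85 tilt 0.2081
top tube [ 0.6146 -0.0914  0.1274] [ 0.1775  0.9616 -0.2094] ends [ 0.5912 -0.2184  0.1551] [0.6475 0.0866 0.0886] len 0.3172 yaw -10.46 tilt 0.211
top tube [ 0.6127 -0.0983  0.129 ] [ 0.1883  0.9601 -0.2068] ends [ 0.5891 -0.2183  0.1549] [0.649  0.0871 0.0891] len 0.3181 yaw -11.1 tilt 0.2083
top tube [ 0.613  -0.0953  0.1281] [ 0.1891  0.96   -0.2064] ends [ 0.5888 -0.2181  0.1545] [0.649  0.0873 0.0889] len 0.3181 yaw -11.15 tilt 0.2079
top tube [ 0.6129 -0.0975  0.1288] [ 0.1767  0.9621 -0.2076] ends [ 0.5908 -0.2182  0.1548] [0.647  0.0881 0.0887] len 0.3184 yaw -10.41 tilt 0.2091
```

```bash
python3 -m jog '[[0,0,-3,0,0,0],[0,0,-3,0,0,0],[0,0,-3,0,0,0],[0,0,-3,0,0,0],[0,0,-3,0,0,0],[0,0,-3,0,0,0]]' -1 20; python3 f.py; python3 m2.py|grep 'top tube'
```

```text
clock: 13.88
eef_pos: [0.6346, 0.0068, 0.0812]
tool_rot: [[0.191, 0.982, -0.0], [0.982, -0.191, 0.0], [0.0, -0.0, -1.0]]
wrist_force: [1.6, 0.8, -1.7]
grip_width: 0.0135
finger_force: 23.9
[[   1.57    0.82   -1.71  193.81 -219.52   59.88]
 [   1.38    1.3    -1.48  215.98 -191.98   34.99]
 [   1.69    1.85   -1.46  201.3  -207.37   91.73]
 [   1.59    0.96   -0.67  193.28 -192.57   66.3 ]]
F [ 1.56  1.23 -1.33] T mNm [ 201.1 -202.9   63.2] pos [634.6   6.8  81.3]
top tube [ 0.6127 -0.0994  0.1291] [ 0.1762  0.963  -0.2042] ends [ 0.5909 -0.2186  0.1543] [0.6468 0.0869 0.0896] len 0.3172 yaw -10.37 tilt 0.2056
```

```bash
python3 -m jog '[[-0.4,-2.1,0.4,0,0,0],[-0.8,-4.2,0.8,0,0,0],[-1.2,-6.4,1.2,0,0,0],[-1.2,-6.4,1.2,0,0,0],[-1.2,-6.4,1.2,0,0,0]]';python3 f.py|tail -1;python3 -m jog '[[0,0,0,0,0,0],[0,0,0,0,0,0],[0,0,0,0,0,0],[0,0,0,0,0,0],[0,0,0,0,0,0],[0,0,0,0,0,0],[0,0,0,0,0,0],[0,0,0,0,0,0]]' -0.2; for i in 1 2 3 4 5; do python3 m2.py|grep 'top tube'; done
```

```text
clock: 14.8
eef_pos: [0.6333, -0.0, 0.0825]
tool_rot: [[0.191, 0.982, -0.0], [0.982, -0.191, -0.0], [-0.0, -0.0, -1.0]]
wrist_force: [0.1, -0.2, -0.0]
grip_width: 0.0133
finger_force: 24.0
F [-0.58 -0.19  0.56] T mNm [ 32.3  53.  -43. ] pos [633.3   0.   82.5]
clock: 16.0
eef_pos: [0.6334, 0.0003, 0.0825]
tool_rot: [[0.191, 0.982, 0.0], [0.982, -0.191, -0.0], [-0.0, 0.0, -1.0]]
wrist_force: [-0.3, 0.1, 0.2]
grip_width: 0.034
finger_force: 0.0
top tube [ 0.6112 -0.1056  0.1165] [0.1891 0.9802 0.0591] ends [ 0.587  -0.2313  0.1089] [0.6467 0.0784 0.1276] len 0.316 yaw -10.92 tilt -0.0592
top tube [ 0.6113 -0.1044  0.1198] [ 0.1959  0.9806 -0.0079] ends [ 0.586  -0.2312  0.1208] [0.6479 0.0788 0.1183] len 0.3162 yaw -11.3 tilt 0.0079
top tube [ 0.6111 -0.1052  0.1233] [ 0.1928  0.9784 -0.0747] ends [ 0.5866 -0.2295  0.1327] [0.6476 0.0801 0.1091] len 0.3164 yaw -11.14 tilt 0.0748
top tube [ 0.6111 -0.1072  0.1264] [ 0.1871  0.9741 -0.1272] ends [ 0.5879 -0.2281  0.1422] [0.6473 0.081  0.1019] len 0.3173 yaw -10.87 tilt 0.1275
top tube [ 0.6106 -0.1111  0.1285] [ 0.1952  0.9684 -0.1553] ends [ 0.5872 -0.227   0.1471] [0.6491 0.0802 0.0978] len 0.3173 yaw -11.4 tilt 0.156
```

```bash
python3 -m jog '[[0,0,0,0,0,0],[0,0,0,0,0,0],[0,0,0,0,0,0],[0,0,0,0,0,0],[0,0,0,0,0,0],[0,0,0,0,0,0],[0,0,0,0,0,0],[0,0,0,0,0,0]]'|head -1; cat > w.py <<'E'
import sys
from m2 import *
A=[]
for _ in range(int(sys.argv[1])):
    c=cam("top"); mu,d,t=tube(c); A.append(np.arcsin(-d[2]))
print(np.round(A,3).tolist(),"ends",(mu+d*t[0]).round(4),(mu+d*t[1]).round(4),r.get_state()['clock'])
E
python3 w.py 20
```

```text
clock: 17.5
[-0.03, -0.004, 0.022, 0.045, 0.066, 0.086, 0.099, 0.109, 0.114, 0.113, 0.105, 0.095, 0.084, 0.067, 0.048, 0.031, 0.009, -0.009, -0.028, -0.044] ends [ 0.5862 -0.2315  0.1114] [0.6469 0.0786 0.1253] 18.5
```

```bash
python3 w.py 12; python3 -m jog '[[0,0,0,0,0,0],[0,0,0,0,0,0],[0,0,0,0,0,0],[0,0,0,0,0,0]]'|head -1;python3 w.py 8
```

```text
[-0.055, -0.068, -0.071, -0.074, -0.073, -0.063, -0.058, -0.049, -0.039, -0.024, -0.013, 0.006] ends [ 0.587  -0.2312  0.1202] [0.6456 0.0792 0.1182] 19.1
clock: 19.6
[0.046, 0.042, 0.027, 0.021, 0.008, -0.004, -0.008, -0.016] ends [ 0.5867 -0.2311  0.1166] [0.6468 0.0784 0.1218] 20.0
```

```bash
python3 -m jog '[[0,0,0,0,0,0],[0,0,0,0,0,0],[0,0,0,0,0,0],[0,0,0,0,0,0],[0,0,0,0,0,0],[0,0,0,0,0,0],[0,0,0,0,0,0],[0,0,0,0,0,0]]'|head -1;python3 -m jog '[[0,0,0,0,0,0],[0,0,0,0,0,0],[0,0,0,0,0,0],[0,0,0,0,0,0]]'|head -1;python3 w.py 8; python3 m2.py
```

```text
clock: 21.0
clock: 21.5
[0.015, 0.018, 0.02, 0.019, 0.018, 0.016, 0.016, 0.019] ends [ 0.5873 -0.2309  0.1227] [0.6459 0.0794 0.1166] 21.9
top tube [ 0.6091 -0.1135  0.1204] [ 0.1829  0.983  -0.0184] ends [ 0.5871 -0.2314  0.1226] [0.6448 0.0788 0.1168] len 0.3156 yaw -10.54 tilt 0.0184
foot 994 ((633.8726806640625, -23.803878784179688), (125.36431884765625, 85.33038330078125), 1.577987551689148)
edge pts 12 [[0.636, -0.053, 0.099], [0.617, -0.048, 0.106], [0.616, -0.051, 0.098], [0.613, -0.051, 0.099], [0.61, -0.049, 0.099], [0.61, -0.051, 0.103], [0.608, -0.046, 0.099], [0.607, -0.051, 0.104], [0.606, -0.047, 0.097], [0.605, -0.049, 0.1], [0.604, -0.051, 0.105], [0.603, -0.052, 0.097]]
scene tube [0.7179 0.1657 0.0837] [ 0.5079  0.8365 -0.2058] ends [ 0.6154 -0.0031  0.1252] [0.7876 0.2805 0.0554] len 0.339 yaw -31.26 tilt 0.2073
foot 930 ((619.9153442382812, -74.28758239746094), (126.51616668701172, 106.51411437988281), 60.784515380859375)
edge pts 0 []
```

```bash
python3 -m jog '[[0,0,6,0,0,0],[0,0,11,0,0,0],[0,0,11,0,0,0],[0,0,11,0,0,0]]' -0.2|head -2; python3 -m jog '[[0,0,0,0,0,0],[0,0,0,0,0,0],[0,0,0,0,0,0],[0,0,0,0,0,0],[0,0,0,0,0,0],[0,0,0,0,0,0]]' -1 20; python3 f.py; python3 w.py 3
```

```text
clock: 22.5
eef_pos: [0.6334, 0.0004, 0.0936]
clock: 23.25
eef_pos: [0.6333, 0.0004, 0.0934]
tool_rot: [[0.191, 0.982, -0.0], [0.982, -0.191, 0.0], [-0.0, -0.0, -1.0]]
wrist_force: [-0.3, -0.4, -0.8]
grip_width: 0.0132
finger_force: 24.4
[[-3.0000e-01 -4.3000e-01 -8.1000e-01 -6.4180e+01  7.1100e+01  1.3920e+01]
 [-9.0000e-02 -1.1000e+00 -2.1000e-01  1.1610e+01  4.1990e+01  5.3430e+01]
 [ 3.7000e-01 -6.8000e-01 -1.0800e+00 -4.5340e+01  1.2477e+02 -5.1210e+01]
 [-1.7200e+00 -1.0800e+00 -1.0200e+00 -1.0390e+01  1.8090e+01  3.0740e+01]]
F [-0.43 -0.82 -0.78] T mNm [-27.1  64.   11.7] pos [6.333e+02 4.000e-01 9.340e+01]
[0.018, 0.018, 0.023] ends [ 0.5874 -0.2311  0.1227] [0.6448 0.0807 0.1153] 23.6
```

```bash
python3 -m jog '[[-0.1,-0.6,0,0,0,0],[-0.1,-0.6,0,0,0,0],[-0.1,-0.6,0,0,0,0]]'; python3 f.py|tail -1; python3 -m jog '[[0,0,0,0,0,0],[0,0,0,0,0,0],[0,0,0,0,0,0],[0,0,0,0,0,0],[0,0,0,0,0,0],[0,0,0,0,0,0],[0,0,0,0,0,0],[0,0,0,0,0,0]]' -0.2|head -2; python3 w.py 14
```

```text
clock: 23.98
eef_pos: [0.6333, -0.0, 0.0935]
tool_rot: [[0.191, 0.982, 0.0], [0.982, -0.191, 0.0], [0.0, 0.0, -1.0]]
wrist_force: [-0.4, 1.3, -1.0]
grip_width: 0.0135
finger_force: 24.4
F [ 0.02  1.63 -0.87] T mNm [323.5   3.7 -30.1] pos [ 6.333e+02 -1.000e-01  9.350e+01]
clock: 25.18
eef_pos: [0.6333, -0.0002, 0.0935]
[-0.021, -0.021, -0.02, -0.02, -0.021, -0.02, -0.019, -0.021, -0.022, -0.018, -0.021, -0.02, -0.023, -0.02] ends [ 0.5871 -0.2315  0.1155] [0.6469 0.0795 0.122 ] 25.875
```

```bash
python3 -m jog '[[0,0,1,0,0,0],[0,0,1,0,0,0],[0,0,1,0,0,0],[0,0,1,0,0,0],[0,0,1,0,0,0]]' -1 20|head -2; python3 f.py|tail -1;  python3 -m jog '[[0.1,0.5,1,0,0,0],[0.1,0.5,1,0,0,0],[0.1,0.5,1,0,0,0]]'|head -2; python3 f.py|tail -1; python3 w.py 2; python3 -m jog '[[0,0,0,0,0,0],[0,0,0,0,0,0],[0,0,0,0,0,0],[0,0,0,0,0,0],[0,0,0,0,0,0],[0,0,0,0,0,0],[0,0,0,0,0,0],[0,0,0,0,0,0]]' -0.2|head -2; python3 w.py 10
```

```text
clock: 26.5
eef_pos: [0.6333, -0.0003, 0.0945]
F [-0.88  0.23  0.79] T mNm [-21.4  83.  -47.6] pos [ 6.333e+02 -3.000e-01  9.450e+01]
clock: 27.08
eef_pos: [0.6332, 0.0004, 0.0951]
F [-0.06 -0.21 -2.77] T mNm [135.6   0.3  13.3] pos [6.332e+02 3.000e-01 9.520e+01]
[-0.028, -0.025] ends [ 0.5876 -0.2317  0.1149] [0.6459 0.0807 0.1229] 27.375
clock: 28.38
eef_pos: [0.6334, 0.0002, 0.0955]
[0.019, 0.022, 0.021, 0.019, 0.019, 0.018, 0.015, 0.019, 0.013, 0.017] ends [ 0.5875 -0.231   0.1227] [0.6474 0.0811 0.1173] 28.875
```

```bash
python3 -m jog '[[0,0,0,0,0,0],[0,0,0,0,0,0],[0,0,0,0,0,0],[0,0,0,0,0,0],[0,0,0,0,0,0]]' -1 20|head -2; python3 f.py|tail -1;  python3 -m jog '[[-0.1,-0.3,0,0,0,0],[-0.1,-0.3,0,0,0,0],[-0.1,-0.3,0,0,0,0]]'|head -2; python3 f.py|tail -1; python3 -m jog '[[0,0,0,0,0,0],[0,0,0,0,0,0],[0,0,0,0,0,0],[0,0,0,0,0,0],[0,0,0,0,0,0],[0,0,0,0,0,0],[0,0,0,0,0,0],[0,0,0,0,0,0]]' -0.2|head -2; python3 w.py 10
```

```text
clock: 29.5
eef_pos: [0.6334, 0.0003, 0.0955]
F [-0.38  0.43  0.45] T mNm [-61.3  42.  -26.4] pos [6.334e+02 2.000e-01 9.550e+01]
clock: 30.08
eef_pos: [0.6334, 0.0001, 0.0956]
F [0.62 1.64 0.59] T mNm [279.3 -79.9  -6. ] pos [6.334e+02 1.000e-01 9.560e+01]
clock: 31.28
eef_pos: [0.6333, -0.0, 0.0955]
[-0.012, -0.007, -0.006, -0.009, -0.01, -0.011, -0.004, -0.014, -0.011, -0.012] ends [ 0.5863 -0.2312  0.1171] [0.6473 0.0802 0.121 ] 31.775
```

```bash
python3 -m jog '[[0,0,15,0,0,0],[0,0,50,0,0,0],[0,0,90,0,0,0],[0,0,110,0,0,0],[-50,-28,110,0,0,0.13],[-100,-57,110,0,0,0.27],[-150,-85,110,0,0,0.41],[-207,-116.5,110,0,0,0.54]]'|head -3; python3 -m jog '[[0,0,0,0,0,0],[0,0,-50,0,0,0],[0,0,-100,0,0,0],[0,0,-140,0,0,0]]' 0.2;  python3 - <<'E'
from m2 import *
for n in("top","scene"):
    c=cam(n); mu,d,t=tube(c); print(n,np.arcsin(-d[2]).round(4),np.degrees(np.arctan2(-d[0],d[1])).round(2),(mu+d*t[0]).round(4),(mu+d*t[1]).round(4))
    cv2.imwrite(f"pics/{n}2.png",cv2.cvtColor(c["frame"],cv2.COLOR_RGB2BGR))
a=cv2.imread('pics/scene2.png')[130:330,180:380]; b=cv2.imread('pics/top2.png')[140:280,200:360]
cv2.imwrite('pics/c2.png',cv2.hconcat([cv2.resize(a,(400,400)),cv2.resize(b,(400,400))]))
E
```

```text
clock: 32.78
eef_pos: [0.427, -0.1158, 0.2054]
tool_rot: [[-0.346, 0.938, 0.0], [0.938, 0.346, -0.0], [-0.0, -0.0, -1.0]]
clock: 33.28
eef_pos: [0.4286, -0.1148, 0.0637]
tool_rot: [[-0.34, 0.94, -0.0], [0.94, 0.34, 0.0], [0.001, -0.0, -1.0]]
wrist_force: [0.5, -0.6, -0.1]
grip_width: 0.0514
finger_force: 0.0
top -0.0073 -11.14 [ 0.5864 -0.2308  0.1182] [0.6476 0.0801 0.1205]
scene -0.0123 -10.41 [ 0.5912 -0.2315  0.1155] [0.6488 0.0819 0.1194]
```

View pics/c2.png

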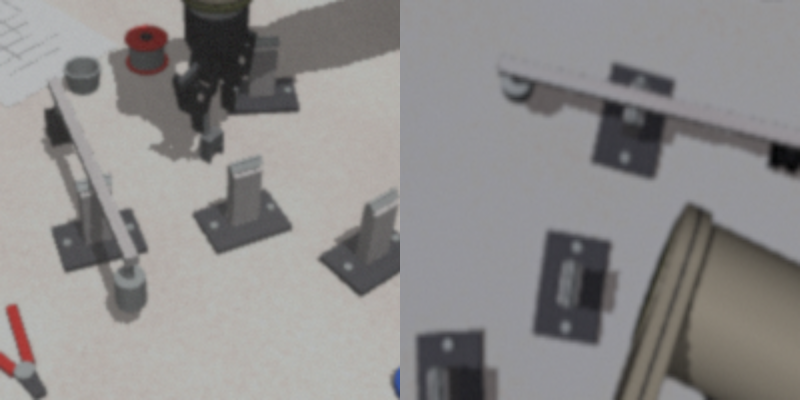

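The boom hangs level and nothing touches it. Both cameras agree within 0.01 rad, and the open fingers are just above the saddle.

```bash
python3 -m jog '[[0,0,-35,0,0,0],[0,0,-55,0,0,0],[0,0,-55,0,0,0],[0,0,-55,0,0,0]]'; python3 -m jog '[[0,0,0,0,0,0],[0,0,0,0,0,0],[0,0,0,0,0,0],[0,0,0,0,0,0],[0,0,0,0,0,0]]' -1 30;
```

```text
clock: 33.88
eef_pos: [0.4302, -0.1157, 0.0124]
tool_rot: [[-0.341, 0.94, 0.002], [0.94, 0.341, -0.001], [-0.002, 0.002, -1.0]]
wrist_force: [0.1, -0.3, -0.1]
grip_width: 0.0511
finger_force: 0.0
clock: 34.5
eef_pos: [0.4299, -0.1157, 0.0121]
tool_rot: [[-0.341, 0.94, 0.002], [0.94, 0.341, -0.001], [-0.002, 0.002, -1.0]]
wrist_force: [-1.3, 0.7, 6.1]
grip_width: 0.0297
finger_force: 29.2
```

```bash
python3 - <<'E'
from h import *
for n,bx in(("top",(272,155,322,210)),("scene",(200,222,262,272))):
    c=cam(n); im=cv2.imread(f"pics/{n}0.png"); g=cv2.cvtColor(im,cv2.COLOR_BGR2GRAY).astype(float)
    x0,y0,x1,y1=bx; s=g[y0:y1,x0:x1]
    th=cv2.morphologyEx(s.astype(np.float32),cv2.MORPH_TOPHAT,np.ones((5,5)))
    mx=cv2.dilate(th,np.ones((5,5))); pk=[(th[v,u],u,v) for v,u in zip(*np.nonzero((th==mx)&(th>25)))]
    for a,u,v in sorted(pk,reverse=True)[:8]:
        w=th[max(v-2,0):v+3,max(u-2,0):u+3]; vv,uu=np.mgrid[max(v-2,0):max(v-2,0)+w.shape[0],max(u-2,0):max(u-2,0)+w.shape[1]]
        U=(w*uu).sum()/w.sum()+x0; V=(w*vv).sum()/w.sum()+y0
        print(n,round(float(a)),round(U,1),round(V,1),"z.01",ray(c,U,V,.01)[:2].round(4),"z.105",ray(c,U,V,.105)[:2].round(4))
    cv2.imwrite(f"pics/e_{n}.png",cv2.resize(im[y0:y1,x0:x1],(390,390),interpolation=cv2.INTER_NEAREST))
cv2.imwrite("pics/e.png",cv2.hconcat([cv2.imread("pics/e_top.png"),cv2.imread("pics/e_scene.png")]))
E
```

```text
top 61 289.3 194.7 z.01 [ 0.5864 -0.0488] z.105 [ 0.572  -0.0452]
top 33 295.5 167.5 z.01 [ 0.6624 -0.0643] z.105 [ 0.6412 -0.0593]
top 31 291.3 179.6 z.01 [ 0.6286 -0.0532] z.105 [ 0.6104 -0.0493]
top 27 289.9 172.5 z.01 [ 0.648  -0.0491] z.105 [ 0.6281 -0.0456]
top 27 288.9 172.3 z.01 [ 0.6485 -0.0464] z.105 [ 0.6285 -0.0431]
top 27 286.0 171.8 z.01 [ 0.6497 -0.0384] z.105 [ 0.6296 -0.0358]
top 27 284.3 171.6 z.01 [ 0.6502 -0.0337] z.105 [ 0.6301 -0.0315]
top 26 297.0 173.6 z.01 [ 0.6456 -0.0686] z.105 [ 0.6258 -0.0633]
scene 52 237.1 262.5 z.01 [ 0.6281 -0.0062] z.105 [0.6631 0.0707]
scene 52 213.1 250.7 z.01 [ 0.6586 -0.0679] z.105 [0.69   0.0164]
scene 51 237.9 265.0 z.01 [0.6299 0.0014] z.105 [0.6647 0.0774]
scene 50 240.3 270.1 z.01 [0.6325 0.0175] z.105 [0.667  0.0916]
scene 50 240.1 270.0 z.01 [0.6328 0.017 ] z.105 [0.6673 0.0912]
scene 50 221.5 226.9 z.01 [ 0.606  -0.1292] z.105 [ 0.6437 -0.0374]
scene 49 244.5 242.9 z.01 [ 0.5839 -0.0515] z.105 [0.6243 0.0309]
scene 44 216.9 236.7 z.01 [ 0.6306 -0.1047] z.105 [ 0.6654 -0.0159]
```

View pics/e.png

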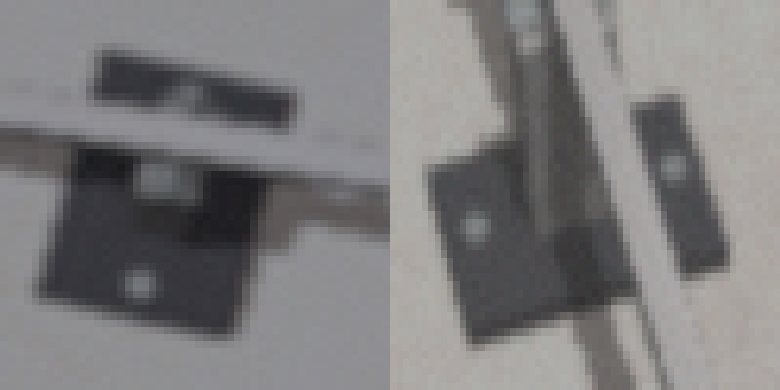

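Edge fix: the top-view holes at (289,195) and (296,168) and the scene holes at (213,251) and (245,243) put the edge at about (0.6225, -0.058). Both pairs are about 77 mm apart and the boom line crosses there.

```bash
python3 -m jog '[[0,0,50,0,0,0],[0,0,105,0,0,0],[0,0,160,0,0,0],[48,14,170,0,0,-0.13],[96,28,170,0,0,-0.27],[144,43,170,0,0,-0.41],[192,57,170,0,0,-0.538],[192,57,170,0,0,-0.538]]'; python3 -m jog '[[0,0,-15,0,0,0],[0,0,-30,0,0,0],[0,0,-30,0,0,0],[0,0,-30,0,0,0]]'; python3 f.py; python3 w.py 2
```

```text
clock: 35.6
eef_pos: [0.6224, -0.057, 0.1791]
tool_rot: [[0.189, 0.982, -0.002], [0.982, -0.189, 0.001], [0.0, -0.002, -1.0]]
wrist_force: [-0.4, 0.0, -1.3]
grip_width: 0.0298
finger_force: 30.4
clock: 36.1
eef_pos: [0.6202, -0.0586, 0.1508]
tool_rot: [[0.189, 0.982, 0.0], [0.982, -0.189, -0.0], [0.0, 0.0, -1.0]]
wrist_force: [-0.1, -0.0, 0.4]
grip_width: 0.0295
finger_force: 30.4Traceback (most recent call last):
  File "f.py", line 4, in <module>
    s=r.get_state(); R.append(np.r_[s['wrist_force'],s['wrist_torque']*1000,s['eef_pos']*1000]); imaging.camera("top")
                                                                                                 ~~~~~~~~~~~~~~^^^^^^^
ValueError: 200 camera calls are used up
Traceback (most recent call last):
  File "w.py", line 5, in <module>
    c=cam("top"); mu,d,t=tube(c); A.append(np.arcsin(-d[2]))
  File "h.py", line 4, in cam
    c=imaging.camera(n); K=c["K"]; T=c["cam_to_world"]; d=c["depth"]
ValueError: 200 camera calls are used up
```

```bash
python3 -m jog '[[1.6,0,-6,0,0,0],[1.6,0,-12,0,0,0],[1.6,0,-18,0,0,0],[1.6,0,-18,0,0,0]]';python3 -m jog '[[0,0,-3.5,0,0,0],[0,0,-5,0,0,0],[0,0,-5,0,0,0],[0,0,-5,0,0,0]]'
```

```text
clock: 36.75
eef_pos: [0.6215, -0.0581, 0.1313]
tool_rot: [[0.189, 0.982, -0.002], [0.982, -0.189, 0.0], [-0.0, -0.002, -1.0]]
wrist_force: [-0.3, 0.0, 0.4]
grip_width: 0.0295
finger_force: 30.4
clock: 37.25
eef_pos: [0.6223, -0.0583, 0.1277]
tool_rot: [[0.189, 0.982, 0.0], [0.982, -0.189, -0.0], [0.0, 0.0, -1.0]]
wrist_force: [1.2, 0.5, -0.8]
grip_width: 0.0291
finger_force: 30.4
```

```bash
python3 -m jog '[[0,0,-1,0,0,0],[0,0,-1,0,0,0]]'; python3 -m jog '[[0,0,0,0,0,0]]'|grep wrist
```

```text
clock: 37.5
eef_pos: [0.6222, -0.0583, 0.1264]
tool_rot: [[0.189, 0.982, -0.0], [0.982, -0.189, 0.0], [0.0, -0.0, -1.0]]
wrist_force: [0.1, 0.1, 0.2]
grip_width: 0.0292
finger_force: 30.4
wrist_force: [0.1, -0.2, -0.5]
```

```bash
for i in 1 2 3; do :; done; python3 -m jog '[[0,0,-0.8,0,0,0],[0,0,-0.8,0,0,0],[0,0,-0.8,0,0,0]]'|grep -E 'eef|wrist'; python3 -m jog '[[0,0,-0.7,0,0,0],[0,0,-0.7,0,0,0],[0,0,-0.7,0,0,0]]'|grep -E 'eef|wrist'
```

```text
eef_pos: [0.6222, -0.0583, 0.1257]
wrist_force: [-0.1, -0.7, -0.1]
eef_pos: [0.6222, -0.0583, 0.125]
wrist_force: [-0.6, -0.1, -0.0]
```

```bash
python3 -m jog '[[0,0,-0.7,0,0,0],[0,0,-0.7,0,0,0],[0,0,-0.7,0,0,0]]'|grep -E 'eef|wrist'
```

```text
eef_pos: [0.6222, -0.0583, 0.1243]
wrist_force: [-0.2, 0.4, -0.9]
```

```bash
python3 -m jog '[[0,0,-0.6,0,0,0],[0,0,-0.6,0,0,0],[0,0,-0.6,0,0,0]]'|grep -E 'eef|wrist'
```

```text
eef_pos: [0.6222, -0.0583, 0.1237]
wrist_force: [0.4, 0.8, -0.1]
```

```bash
python3 -m jog '[[0,0,-0.6,0,0,0],[0,0,-0.6,0,0,0],[0,0,-0.6,0,0,0]]'|grep -E 'eef|wrist'
```

```text
eef_pos: [0.6221, -0.0583, 0.123]
wrist_force: [-0.1, -0.7, -0.4]
```

```bash
python3 -m jog '[[0,0,-0.6,0,0,0],[0,0,-0.6,0,0,0],[0,0,-0.6,0,0,0]]'|grep -E 'clock|eef|wrist'
```

```text
clock: 39.88
eef_pos: [0.6222, -0.0583, 0.1225]
wrist_force: [0.6, -0.5, -1.2]
```

```bash
python3 -m jog '[[0,0,-0.6,0,0,0],[0,0,-0.6,0,0,0],[0,0,-0.6,0,0,0]]'|grep -E 'eef|wrist'
```

```text
eef_pos: [0.6222, -0.0583, 0.1219]
wrist_force: [-0.0, -1.0, -0.7]
```

```bash
python3 -m jog '[[0,0,-0.6,0,0,0],[0,0,-0.6,0,0,0],[0,0,-0.6,0,0,0]]'|grep -E 'clock|eef|wrist'
```

```text
clock: 40.62
eef_pos: [0.6222, -0.0583, 0.1213]
wrist_force: [0.4, 0.3, -0.5]
```

```bash
python3 -m jog '[[0,0,-0.5,0,0,0],[0,0,-0.5,0,0,0],[0,0,-0.5,0,0,0]]'|grep -E 'eef|wrist'
```

```text
eef_pos: [0.6222, -0.0583, 0.1208]
wrist_force: [-0.5, 0.1, -0.7]
```

```bash
python3 -m jog '[[0,0,-0.5,0,0,0],[0,0,-0.5,0,0,0],[0,0,-0.5,0,0,0]]'|grep -E 'clock|eef|wrist'
```

```text
clock: 41.38
eef_pos: [0.6223, -0.0582, 0.1204]
wrist_force: [0.7, 0.1, 0.2]
```

```bash
python3 -m jog '[[0,0,-0.4,0,0,0],[0,0,-0.4,0,0,0],[0,0,-0.4,0,0,0]]'|grep -E 'clock|eef|wrist'
```

```text
clock: 41.75
eef_pos: [0.6224, -0.0583, 0.1203]
wrist_force: [-2.0, 1.1, 2.9]
```

```bash
python3 -m jog '[[0,0,-0.35,0,0,0],[0,0,-0.35,0,0,0],[0,0,-0.35,0,0,0]]'|grep -E 'clock|eef|wrist'; python3 -c "
from workcell import r; s=r.get_state(); print(s['wrist_force'],s['wrist_torque'])"
```

```text
clock: 42.12
eef_pos: [0.6225, -0.0583, 0.1202]
wrist_force: [-1.7, 1.0, 6.0]
[-1.67844007  0.96407561  5.95460327] [0.18624433 0.35812897 0.01113722]
```

```bash
python3 -m jog '[[0,0,-0.2,0,0,0],[0,0,-0.2,0,0,0],[0,0,-0.2,0,0,0]]'|grep -E 'clock|eef|wrist'; python3 -m jog '[[0,0,0,0,0,0],[0,0,0,0,0,0]]'|grep -E 'wrist'
```

```text
clock: 42.5
eef_pos: [0.6225, -0.0583, 0.1202]
wrist_force: [-2.6, 1.0, 7.2]
wrist_force: [-1.4, 2.0, 7.2]
```

```bash
python3 -m jog '[[0,0,-0.08,0,0,0],[0,0,-0.08,0,0,0],[0,0,-0.08,0,0,0],[0,0,-0.08,0,0,0]]'|grep -E 'clock|eef|wrist'; python3 -m jog '[[0,0,0.4,0,0,0],[0,0,0.75,0,0,0],[0,0,0.75,0,0,0],[0,0,0.75,0,0,0]]'|grep -E 'eef|wrist'; python3 -c "
from workcell import r; s=r.get_state(); print(s['wrist_force'],s['wrist_torque'])"
```

```text
clock: 43.25
eef_pos: [0.6225, -0.0583, 0.1202]
wrist_force: [-2.5, 0.6, 7.6]
eef_pos: [0.6224, -0.0583, 0.1202]
wrist_force: [-0.6, -0.6, 5.8]
[-0.57135493 -0.57911544  5.75078515] [ 0.08911405  0.16417528 -0.04973724]
```

```bash
python3 -m jog '[[0,0,0.4,0,0,0],[0,0,0.4,0,0,0]]'|grep -E 'eef|wrist'; python3 -m jog '[[0,0,0.3,0,0,0],[0,0,0.3,0,0,0]]'|grep -E 'eef|wrist'
```

```text
eef_pos: [0.6223, -0.0583, 0.1203]
wrist_force: [0.8, 0.9, 2.7]
eef_pos: [0.622, -0.0583, 0.1204]
wrist_force: [0.5, 0.3, 0.2]
```

Almost unloaded, so I'll release and lift straight off.

```bash
python3 -m jog '[[0,0,0,0,0,0],[0,0,0,0,0,0],[0,0,0,0,0,0],[0,0,0,0,0,0],[0,0,0,0,0,0]]' 0.2; python3 -m jog '[[0,0,5,0,0,0],[0,0,20,0,0,0],[0,0,50,0,0,0],[0,0,90,0,0,0],[-50,0,110,0,0,0],[-100,0,110,0,0,0],[-100,0,110,0,0,0],[-100,0,110,0,0,0]]'
```

```text
clock: 44.88
eef_pos: [0.6222, -0.0583, 0.1207]
tool_rot: [[0.189, 0.982, 0.0], [0.982, -0.189, 0.0], [0.0, 0.0, -1.0]]
wrist_force: [-1.3, -0.4, -0.6]
grip_width: 0.0513
finger_force: 0.0
clock: 45.88
eef_pos: [0.523, -0.0584, 0.2323]
tool_rot: [[0.189, 0.982, 0.003], [0.982, -0.189, -0.001], [0.0, 0.003, -1.0]]
wrist_force: [0.4, 0.4, -0.3]
grip_width: 0.0516
finger_force: 0.0
```

```bash
for i in 1 2 3; do python3 -m jog '[[0,0,0,0,0,0],[0,0,0,0,0,0],[0,0,0,0,0,0],[0,0,0,0,0,0],[0,0,0,0,0,0],[0,0,0,0,0,0],[0,0,0,0,0,0],[0,0,0,0,0,0]]'|head -1; done; python3 -c "
from workcell import close_job; print(close_job())"
```

```text
clock: 46.88
clock: 47.88
clock: 48.88
the job is handed in; nothing more can be done
None
```

I handed the job in at about 49 s, with the boom balanced on its own to about 0.01 rad, then the saddle set over the edge, pressed with about 8 N and released; but the 200 camera calls ran out before that, so its final seat and the boom's final level are unseen, and while sliding the boom the gripper briefly held nearly all its weight, so it may have come slightly off the edge.

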